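# Brush-washer pot to the extraction grille, spring gate held half open

### The job

Lift the steel brush-washer pot out of the tote of paint jars and stand it gently, upright, on a clear part of the extraction box's grille, beside the wooden peg doll that is drying there. Then pull the spring-return gate of the duct to half open and keep holding it there against its spring; never let it go wide open, and leave everything else (jars, bottles, big white pot, doll) where it stands. Finish like that: the program ends while the robot is still holding the gate half open.

Things in the scene. Friction and masses are not known exactly. Their poses are not given: they have to be found in the camera images.
- brush_pot_mid (a point): Steel brush-washer pot: a closed steel cylinder, 56 mm in diameter, straight wall 94 mm high, a low lid of the same diameter and a small black knob (18 mm) on top; 116 mm high in all, about 0.3 kg. It stands in the tote, the only tall steel thing there, twice as high as the jars. The point lies on its axis 52 mm above its underside; z is up the axis.
- tote: Open white plastic tote, 278 mm long (x), 172 mm wide (y), walls 60 mm high, walls and floor 4 mm thick; fixed. Origin at the centre of its underside. Pot and jars stand in two rows along x, rows 76 mm and places 80 mm apart: at least 25 mm is free on both sides of the pot along the tote's x axis, but only 12 mm to the side wall along y.
- grille_mid (a point): Centre of the top of the extraction box, a grey steel box 210 x 210 mm, 130 mm high, fixed; its flat top is an aluminium grille 190 x 190 mm, flush with its frame. The point lies on the surface the pot will stand on. Axes: z up, x away from the robot (square to the box's front with the filter drawer), y left; the duct leaves on the -y side.
- gate_grip (a point): Centre of the gate's black grip, 190 mm to the -y side of the box's centre: 14 mm thick (x), 46 mm wide (y), 48 mm high (top 24 mm above the point), on a 4 mm pull plate. Axes as the grille point. It slides along its own -x axis (towards the robot). A tongue on its +x side joins it to the blade; the tongue's top is 32 mm below the point. The table is free for 80 mm in front of it.
- gate (a joint): Opening of the spring-return duct gate (steel blade in a cast frame, two spring barrels): 0 shut, as at the start; 0.072 m wide open; half open is 0.036 m. The grip moves with the blade by the same amount. The spring pulls it shut: about 5 N shut, 10 N half open, 14 N wide open; let go, it snaps shut.
- gate_frame (a point): Middle of the top front edge of the aluminium gate frame that the blade slides out of: a fixed upright plate 116 mm long (x), 16 mm thick (y), its top 131 mm above the table. Its front face is 70 mm behind the grip's centre when the gate is shut. Axes as the grille point.
- extractor: The whole extraction box with its rigid steel duct, fixed to the table. Origin at the centre of the box's underside, axes as for the grille point. The duct (75 mm in diameter, axis 75 mm above the table) runs from the box in -y to the gate (190 mm from the centre) and on past the table's edge.
- peg_doll: Small turned wooden peg doll, 34 mm in diameter and 62 mm high, drying on the grille towards its far left corner. Origin at the centre of its underside. Leave it alone.
- white_pot: Big white paint pot with a black lid, 72 mm in diameter, 115 mm high, standing on the table in front of the robot. Origin at the centre of its underside. Leave it alone.
- bottle_a: Terracotta paint bottle, 50 mm in diameter, 130 mm high, on the table at the right, nearer the robot than the duct. Origin at the centre of its underside. Leave it alone.
- bottle_b: Yellow paint bottle, 50 mm in diameter, 155 mm high, on the table beyond the tote. Origin at the centre of its underside. Leave it alone.
- jar0: Small paint jar with a black lid, 42 mm in diameter, 50 mm high, standing in the tote. Origin at the centre of its underside. Leave it alone.
- jar1: Small paint jar with a black lid, 42 mm in diameter, 50 mm high, standing in the tote. Origin at the centre of its underside. Leave it alone.
- jar2: Small paint jar with a black lid, 42 mm in diameter, 50 mm high, standing in the tote. Origin at the centre of its underside. Leave it alone.
- jar3: Small paint jar with a black lid, 42 mm in diameter, 50 mm high, standing in the tote. Origin at the centre of its underside. Leave it alone.
Things that resemble listed ones, but are neither listed nor needed, are in the scene too. What is shaped like the part that bears brush_pot_mid but red is not meant.

How it is judged (in metres and radians):
On the way, in this order (a step that is already met when the one before it is completed fails the run):
1. the pot is lifted clear of the tote while the gate is shut (height (world z) of brush_pot_mid above 0.125 m and angle between brush_pot_mid's own z axis and vertical below 0.5 rad and value of joint gate below 0.006 m), for 0.1 s.
2. the pot stands upright on the grille, let go, and the gate is still shut (x of brush_pot_mid in the frame of grille_mid between -0.07 and 0.07 m and y of brush_pot_mid in the frame of grille_mid between -0.07 and 0.07 m and z of brush_pot_mid in the frame of grille_mid between 0.046 and 0.058 m and angle between brush_pot_mid's own z axis and vertical below 0.1 rad and contact force between brush_pot and extractor above 0.5 N and contact force between brush_pot and the arm below 0.1 N and contact force between brush_pot and the fingers below 0.1 N and linear speed of brush_pot below 0.03 m/s and value of joint gate below 0.006 m), for 0.2 s.
At the end, for the whole second after the job is handed in: The pot stands upright (within 6 degrees), at rest and untouched on the grille, its axis within 70 mm of the middle both ways; the fingers hold the gate still (at least 4 N) between 28 and 44 mm of its 72 mm travel (half: 36 mm) through the last second (x of brush_pot_mid in the frame of grille_mid between -0.07 and 0.07 m and y of brush_pot_mid in the frame of grille_mid between -0.07 and 0.07 m and z of brush_pot_mid in the frame of grille_mid between 0.046 and 0.058 m and angle between brush_pot_mid's own z axis and vertical below 0.1 rad and contact force between brush_pot and extractor above 0.5 N and contact force between brush_pot and the arm below 0.1 N and contact force between brush_pot and the fingers below 0.1 N and linear speed of brush_pot below 0.03 m/s and value of joint gate between 0.028 and 0.044 m and velocity of joint gate between -0.01 and 0.01 m/s and contact force between the fingers and gate above 4 N); the arm keeps its last pose, push and grip.
It fails at once if the gate is opened wide (beyond 62 of 72 mm) (value of joint gate above 0.062 m).
It fails at once if the pot is tipped over (beyond 45 degrees) (angle between brush_pot_mid's own z axis and vertical above 0.79 rad).
It fails at once if the pot is dropped or banged on the extraction box (moving at over 0.4 m/s less than 23 mm above the grille) (linear speed of brush_pot above 0.4 m/s and z of brush_pot_mid in the frame of grille_mid between 0.03 and 0.075 m and horizontal distance between brush_pot_mid and grille_mid below 0.1 m).
It fails at once if a jar, bottle or the doll is shifted by more than 25 mm (distance of any of jar0, jar1, jar2, jar3, peg_doll, white_pot, bottle_a, bottle_b from where it was at the start of the episode above 0.025 m).
It fails at once if a jar, bottle or the doll is knocked over (angle between any of jar0, jar1, jar2, jar3, peg_doll, white_pot, bottle_a, bottle_b's own z axis and vertical above 0.5 rad).
It also fails if it takes over 54 s, if anything falls off the work surface, if the arm or the gripper's body presses on something with over 40 N, if the wrist force passes 120 N, or if a joint passes its speed limit or range.

### The arm

A 7-joint arm with a two-finger parallel gripper is mounted at the origin on the work surface. World frame = base frame: x ahead of the robot, y to its left, z up, the work surface at z = 0. Lengths are in m, angles in degrees, forces in N, time in s.
With the tool pointing down it reaches from about 0.425 to 0.875 m from the base axis. Payload 8.4 kg.
Tool frame: the origin (TCP) lies where the fingers leave the gripper's body, on its centre line; the fingertips stand 73 mm ahead of it and the grasp point (between the pads) lies 54 mm ahead of it; z points along the fingers, y is the line along which they close (so a half turn about z gives the same grasp; the last joint's range is limited). The gripper opens to 85 mm and grips with 20 to 120 N. Pads are 22 mm wide; open, the fingers measure 114 mm over their backs; the gripper's body (76 mm by 85 mm) begins 54 mm behind the grasp point. The pads swing forward as they close: fully open they stand 13 mm farther back than shut.
Start: joints at [59.748, 19.091, 2.286, 83.961, -0.768, 76.965, -3.352], TCP at [0.27, -0.591, 0.304] pointing down, gripper open.
Joint ranges: [-147.57, 147.57], [-21.85, 119.76], [-74.77, 79.35], [14.55, 137.4], [-85.83, 265.84], [4.83, 119.75], [-152.11, 152.11]. Speed limits (degrees/s): [127.2, 127.2, 159.86, 159.86, 180, 180, 180].

### API

Orientations are given as a 3x3 rotation matrix whose columns are the frame's x, y, z axes.
In Python, from bench import * gives the robot as it stands. The module is installed in compiled form; this text tells all that it offers.
- The arm moves only by the tool send_rows, never from a script. Its argument "deltas" is a list of rows, each a list of 5 numbers: the shift along the tool's x, y, z in m, then the turn about the tool's z in degrees, then the gripper's target within -1 to 1 (fully open at 1, half-way at 0, shut at -1). A call has exactly 8 rows; each row shifts and turns the commanded pose from where the row before left it, along the tool's axes as they then stand; what a row does not reach is not made up. A row lasts 1/8 s, in which the tool goes at most 62.5 mm and 10.7 degrees, less where a joint would pass 70% of its speed; a pose out of reach is approached as far as the arm can. A call is refused whole if a number of a shift passes 0.0625 or a number of a turn 10.7, either way. A call with a gripper value outside its range is refused whole. The fingers move at their own pace and stop on an object; "force" is the grip in N (left out, the last holds). Time passes only in rows, so rows that do not move let the fingers close, or fill a call up. It gives the time, the measured TCP pose, the force, the opening and the grip force at its end, in the units of the state.
- get_state(): the state, without advancing time (a new reading comes with each control period).
- camera(name): name is "side" or "top"; returns the picture (384x512x3 uint8, blue, green, red); there is no depth.
- camera_params(name): a dict with "fov_y" (degrees; the focal length in pixels is half the picture's height over the tangent of half this angle, whatever the lens; pixels are square), "cx", "cy" (the principal point, pixels), "R" (3x3) and "t" (3): a world point X has camera coordinates R X + t. Camera axes: x right, y down, z forward; pixel columns grow to the right and rows downward; lengths in m; the calibration is good to about 2 mm. A picture is of the moment at which its call begins. camera_params takes no time and is no camera call.
- hand_in(): hands the job in; it is judged then, once.
Trained networks look in the newest picture that a camera, given by its name, has taken for a name from the list of things; names that differ only in an ending like _2 or _b are one class to them, and where a whole thing is asked for, a point or a joint stands for the part that bears it (a point fixed in the world has none). Each returns a list of dicts, best first, with "confidence" (0 to 1); they miss things now and then, are a little off and sometimes report something else, mostly with a low value. They report only what shows in the picture. A call takes as long as a camera call. They do not tell look-alikes from the thing itself.
- cut_out(target, camera): "pixels" (384x512 bool, what is visible of it) and "point" ([column, row] in pixels, amid what is visible of it).
The state is a dict: "time_s": time; "joint_positions": joint angles; "dq": joint speeds; "tau": joint torques, N m; "tcp_pos": TCP position; "tool_rot": TCP orientation; "ft_force": force on the tool from outside, world axes, zero at the start; "ft_torque": the same for the moment, N m; "opening": opening from 0.0 (shut) to 1.0 (fully open); "finger_force": force on a finger pad.
Only numpy, scipy, OpenCV 4.12 (cv2) and the standard library are available. Lean on these libraries where they do the work, as an engineer would, in place of code of your own. Each camera call takes 0.05 s, during which the arm holds its last target. There are 200 camera calls.

## Working session

There is one attempt and no reset: what is moved stays moved. The work goes in short steps, Python scripts to look and compute and a tool call to move; the robot and the scene stay as the last step left them, time stands still between calls to the robot, and variables do not carry over. Pictures are saved under pics/ and viewed, at most 12 in all, crops included, and the job is handed in when it is done.

Besides the shell and the picture viewer there is one more tool, called after "Emit:" by a JSON object that holds its "name" and its "arguments". send_rows: Moves the arm, as the interface text tells. Its arguments: {"type":"object","properties":{"deltas":{"type":"array"},"force":{"type":"number"}},"required":["deltas"]}

```bash
mkdir -p pics
cat > h.py <<'E'
from bench import *
import numpy as np, cv2
def K(n):
    p=camera_params(n); f=192/np.tan(np.radians(p["fov_y"])/2)
    return f,p["cx"],p["cy"],np.array(p["R"]),np.array(p["t"])
def proj(n,X):
    f,cx,cy,R,t=K(n); c=np.atleast_2d(X)@R.T+t
    return np.c_[f*c[:,0]/c[:,2]+cx, f*c[:,1]/c[:,2]+cy]
def back(n,uv,z):
    f,cx,cy,R,t=K(n); d=R.T@np.array([(uv[0]-cx)/f,(uv[1]-cy)/f,1]); o=-R.T@t
    return o+d*(z-o[2])/d[2]
E
python3 - <<'E'
from h import *
a=camera("top");b=camera("side")
cv2.imwrite("pics/top.png",cv2.resize(a,(800,600)));cv2.imwrite("pics/side.png",cv2.resize(b,(800,600)))
np.save("top.npy",a);np.save("side.npy",b)
s=get_state();print(s)
for n in("top","side"):
    f,cx,cy,R,t=K(n);print(n,f,cx,cy,-R.T@t,R.round(3).tolist())
    for o in("brush_pot_mid","tote","extractor","gate_grip","peg_doll","gate_frame"):
        for r in cut_out(o,n)[:3]:
            m=r["pixels"];ys,xs=np.nonzero(m);print(n,o,round(r["confidence"],2),np.round(r["point"],1),xs.min(),xs.max(),ys.min(),ys.max(),m.sum())
E
```

```text
{'time_s': 0.1, 'joint_positions': array([59.74907612, 19.12690846,  2.28771937, 84.00552227, -0.77120152,
       76.96652583, -3.35124928]), 'dq': array([-0.02397072, -0.00963023, -0.03209709, -0.10520821,  0.00383902,
        0.07206904,  0.02465161]), 'tau': array([ 4.26346684e-03, -6.60021973e+01,  1.37017462e+00, -4.06476259e+01,
        1.69229839e-02,  8.90036579e-03, -1.71984863e-05]), 'tcp_pos': array([ 0.27008463, -0.59089131,  0.30312393]), 'tool_rot': array([[ 9.09504014e-01,  4.15694618e-01, -6.58126629e-04],
       [ 4.15695135e-01, -9.09503081e-01,  1.30404936e-03],
       [-5.64818946e-05, -1.45961817e-03, -9.99998933e-01]]), 'ft_force': array([ 1.04276142, -0.10582685, -0.24651514]), 'ft_torque': array([-0.0027771 ,  0.04980236, -0.00142177]), 'finger_force': 0.0, 'opening': 0.9990924745899765}
top 363.25071962430997 255.5734448047517 191.6076684361873 [ 0.37826502 -0.08919354  1.24723224] [[-0.022, -1.0, -0.022], [-0.989, 0.025, -0.149], [0.149, 0.018, -0.989]]
top brush_pot_mid 0.8 [156.  228.4] 145 169 222 239 362
top brush_pot_mid 0.66 [199.6 249.6] 191 212 238 2
[... 381 characters left out ...]
811906492474 256.74172966605107 190.41730814979863 [0.29981079 0.79875355 0.75883096] [[-0.967, -0.253, 0.015], [-0.163, 0.574, -0.803], [0.194, -0.779, -0.596]]
side brush_pot_mid 0.95 [316.1 351.7] 299 333 324 380 1598
side brush_pot_mid 0.79 [292.7 259.8] 281 306 238 284 1037
side brush_pot_mid 0.65 [254.4 303. ] 241 267 278 329 1271
side tote 0.7 [294.9 214.5] 279 307 190 238 1216
side tote 0.58 [212.7 318.2] 130 288 259 380 9064
side tote 0.24 [184.9 290.2] 177 196 278 305 475
side extractor 0.79 [215.6 169.8] 153 265 69 227 8619
side gate_grip 0.81 [256.8 150.9] 241 265 129 169 281
side peg_doll 0.82 [175.7 162.4] 169 182 149 172 259
side peg_doll 0.32 [104.4 268. ] 91 122 234 295 1256
```

View pics/top.png

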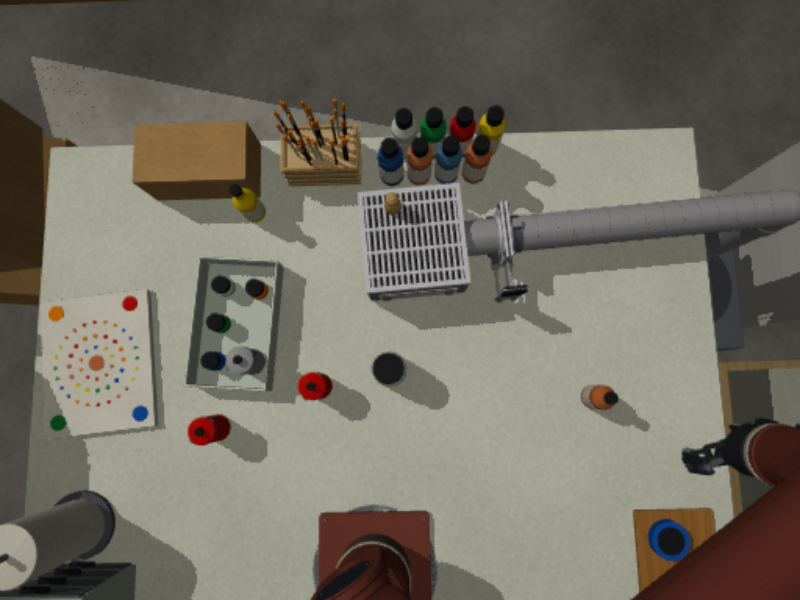

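View pics/side.png

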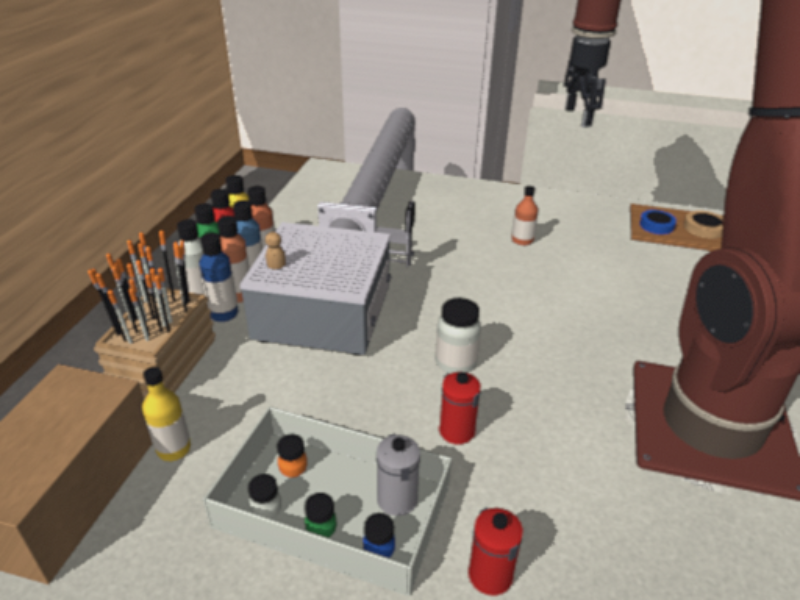

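Pot candidates (800-px top picture): a steel one at (239,360) in the tote, and red ones at (315,386) and (208,430) on the table. The steel one fits, because it stands in the tote, is tall and isn't red. I'll confirm it in a crop while measuring.

Run:
```python
from h import *
a=np.load("top.npy");b=np.load("side.npy")
A=cv2.resize(a[160:256,112:190],None,fx=5,fy=5,interpolation=cv2.INTER_CUBIC)
B=cv2.resize(b[262:382,130:295],None,fx=4,fy=4,interpolation=cv2.INTER_CUBIC)[:480]
cv2.imwrite("pics/c1.png",np.hstack([A[:480,:390],B[:480,250:660]]))
A=cv2.resize(a[112:196,225:345],None,fx=6.6,fy=6.6,interpolation=cv2.INTER_CUBIC)
cv2.imwrite("pics/c2.png",A[:600,:800])
B=cv2.resize(b[120:230,150:275],None,fx=5.4,fy=5.4,interpolation=cv2.INTER_CUBIC)
cv2.imwrite("pics/c3.png",B[:600,:800])
s=.64
print("grille corners",[back("top",(u*s,v*s),.13).round(3).tolist() for u,v in((360,193),(460,185),(469,287),(370,297))])
print("tote rim corners",[back("top",(u*s,v*s),.06).round(3).tolist() for u,v in((201,259),(283,262),(271,389),(187,385))])
print("knob",back("top",(238*s,359*s),.12),back("side",(398*s,442*s),.12))
```

```text
grille corners [[0.77, 0.007, 0.13], [0.781, -0.198, 0.13], [0.569, -0.208, 0.13], [0.553, -0.01, 0.13]]
tote rim corners [[0.656, 0.358, 0.06], [0.645, 0.181, 0.06], [0.376, 0.203, 0.06], [0.388, 0.38, 0.06]]
knob [0.43659886 0.25530623 0.12      ] [0.43445532 0.26116395 0.12      ]
```

View pics/c1.png

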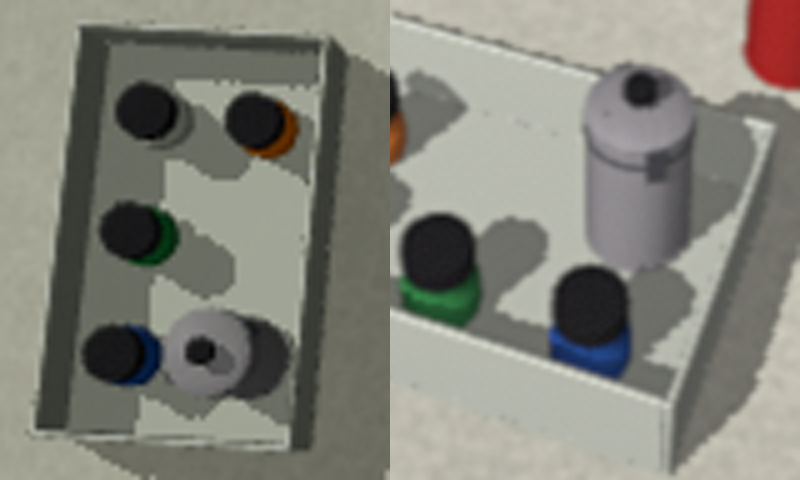

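View pics/c2.png

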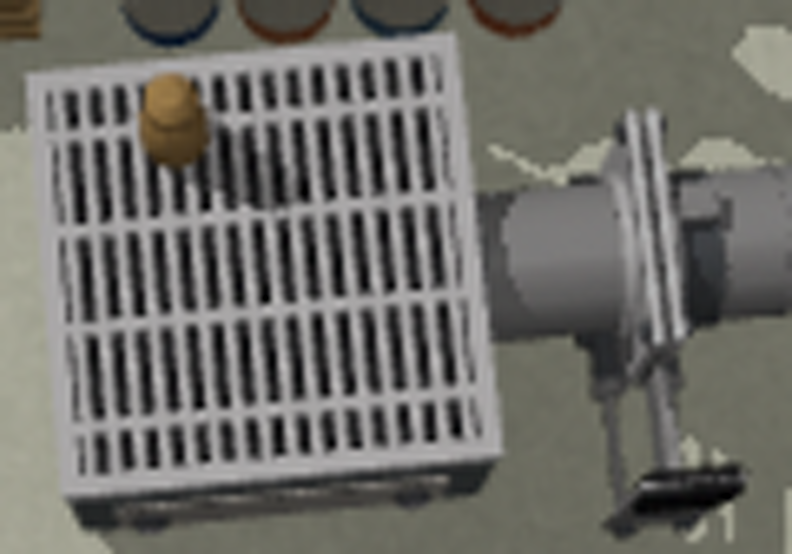

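View pics/c3.png

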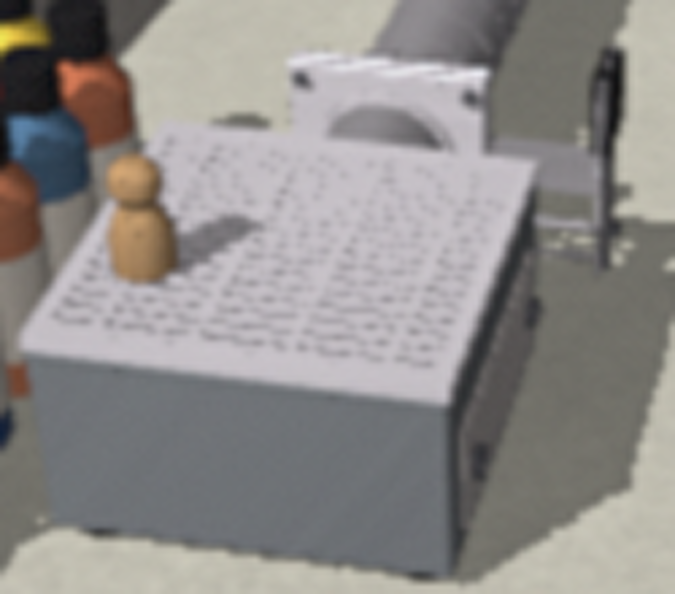

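The crop confirms it: the pot with the grey steel lid and black knob is in the tote's near-right corner, knob at about (152,230) in the top picture and (255,284) in the side picture. The doll stands at the grille's far left. The grip is at about (329,186) top and (263,136) side. Next I'll fit the poses.

Run:
```python
from h import *
from scipy.optimize import least_squares as ls
def tri(pt,ps,x0):
    r=ls(lambda X:np.r_[proj("top",X)[0]-pt,proj("side",X)[0]-ps],x0);return r.x.round(4),r.fun.round(2)
c1=lambda u,v:np.array([112+u/5,160+v/5]);c1s=lambda u,v:np.array([130+(u-140)/4,262+v/4])
c2=lambda u,v:np.array([225+u/6.6,112+v/6.6]);c3=lambda u,v:np.array([150+u/5.4,120+v/5.4])
print("knob",tri(c1(201,352),c1s(640,90),[.43,.25,.12]))
print("lidrim",tri(c1(207,352),c1s(639,118),[.43,.25,.1]))
L=np.array([[1,1],[1,-1],[-1,-1],[-1,1]])*.105
T=np.array([c2(28,75),c2(455,35),c2(500,455),c2(70,492)]);S=np.array([c3(22,345),c3(165,122),c3(537,162),c3(455,400)])
def W(p,l,z):
    c,s=np.cos(p[2]),np.sin(p[2]);l=np.atleast_2d(l);return np.c_[p[0]+c*l[:,0]-s*l[:,1],p[1]+s*l[:,0]+c*l[:,1],np.full(len(l),z)]
r=ls(lambda p:np.r_[(proj("top",W(p,L,.13))-T).ravel(),(proj("side",W(p,L,.13))-S).ravel()],[.67,-.1,.08])
p=r.x;print("box",p[:2].round(4),np.degrees(p[2]),r.fun.round(1))
g,f=tri(c2(690,487),c3(608,85),[.55,-.3,.1]);print("grip",g,f)
c,s=np.cos(p[2]),np.sin(p[2]);R=np.array([[c,-s],[s,c]]);print("grip in box",R.T@(g[:2]-p[:2]))
# constrained: grip at y=-.19
for zz in (.08,.09,.1,.105,.11):
    G=[W(p,[x,-.19],zz)[0] for x in (-.17,-.15,-.13,-.11)]
    print(zz,proj("top",G).round(1).tolist(),proj("side",G).round(1).tolist())
d=tri(c2(173,130),c3(142,240),[.7,-.02,.15]);print("doll",d,R.T@(d[0][:2]-p[:2]))
r=cut_out("gate_grip","side")+cut_out("gate_grip","top")
for q in r: ys,xs=np.nonzero(q["pixels"]);print(q["confidence"],q["point"],xs.min(),xs.max(),ys.min(),ys.max())
```

```text
knob (array([0.4347, 0.2581, 0.1117]), array([ 0.02,  0.1 , -0.07, -0.01]))
lidrim (array([0.4348, 0.2599, 0.0927]), array([ 0.06,  0.34, -0.22, -0.03]))
box [ 0.6722 -0.0981] 4.3130550127459575 [-1.   0.4 -0.5 -0.1  0.3  0.5 -1.6  1.6 -0.3 -1.8 -0.3 -0.6  0.1 -0.6
 -0.9 -2.2]
grip [ 0.5589 -0.2984  0.1308] [ 0.03  0.18 -0.17 -0.03]
grip in box [-0.12806038 -0.19116241]
0.08 [[328.0, 201.4], [327.2, 195.2], [326.5, 189.2], [325.7, 183.1]] [[275.2, 151.6], [268.9, 150.9], [262.6, 150.3], [256.3, 149.6]]
0.09 [[328.6, 201.0], [327.8, 194.8], [327.0, 188.7], [326.2, 182.6]] [[275.4, 148.9], [269.0, 148.2], [262.7, 147.5], [256.3, 146.8]]
0.1 [[329.1, 200.6], [328.3, 194.4], [327.5, 188.2], [326.8, 182.0]] [[275.5, 146.1], [269.1, 145.4], [262.7, 144.7], [256.4, 144.0]]
0.105 [[329.4, 200.4], [328.6, 194.2], [327.8, 187.9], [327.0, 181.8]] [[275.6, 144.7], [269.2, 144.0], [262.8, 143.3], [256.4, 142.6]]
0.11 [[329.7, 200.2], [328.9, 193.9], [328.1, 187.7], [327.3, 181.5]] [[275.6, 143.3], [269.2, 142.6], [262.8, 141.9], [256.4, 141.2]]
doll (array([ 0.7367, -0.059 ,  0.1439]), array([-0.05, -0.16,  0.14,  0.04])) [0.0672404 0.034188 ]
0.81 [256.8, 150.9] 241 265 129 169
0.62 [323.9, 183.2] 317 337 166 192
```

Emit:
{"name": "send_rows", "arguments": {"deltas": [[0,0,0,-10.1,1],[0,0,0,-10.1,1],[0,0,0,-10.1,1],[0,0,0,-10.1,1],[0,0,0,-10.1,1],[0,0,0,-10.1,1],[0.043,0.02,0,0,1],[0.043,0.02,0,0,1]]}}

```text
time_s: 1.8
tcp_pos: [0.3176, -0.508, 0.3038]
tool_rot: [[0.085, 0.996, 0.0], [0.996, -0.085, 0.0], [0.0, 0.0, -1.0]]
ft_force: [0.6, 0.9, 0.6]
opening: 1.004
finger_force: 0.0
```

Emit:
{"name": "send_rows", "arguments": {"deltas": [[0.043,0.02,0,0,1],[0.043,0.02,0,0,1],[0.043,0.02,0,0,1],[0.043,0.02,0,0,1],[0.043,0.02,0,0,1],[0.043,0.02,0,0,1],[0.043,0.02,0,0,1],[0.043,0.02,0,0,1]]}}

```text
time_s: 2.8
tcp_pos: [0.5063, -0.1782, 0.3042]
tool_rot: [[0.085, 0.996, 0.001], [0.996, -0.085, -0.0], [-0.0, 0.001, -1.0]]
ft_force: [-0.4, -1.5, -0.0]
opening: 1.0
finger_force: 0.0
```

Emit:
{"name": "send_rows", "arguments": {"deltas": [[0.05,-0.0125,0,0,1],[0.055,-0.0135,0,0,1],[0.055,-0.0135,0,0,1],[0.055,-0.0135,0,0,1],[0.055,-0.0135,0,0,1],[0.055,-0.0135,0,0,1],[0.055,-0.0135,0,0,1],[0.0505,-0.0145,0,0,1]]}}

```text
time_s: 3.8
tcp_pos: [0.4339, 0.2604, 0.3043]
tool_rot: [[0.084, 0.996, 0.001], [0.996, -0.084, 0.0], [0.0, 0.001, -1.0]]
ft_force: [1.9, -0.1, -0.2]
opening: 0.999
finger_force: 0.0
```

Run:
```python
from h import *
a=camera("top");b=camera("side");print(get_state()["tcp_pos"])
A=cv2.resize(a[160:256,105:205],(400,384),interpolation=cv2.INTER_CUBIC)
B=cv2.resize(b[190:382,200:400],(400,384),interpolation=cv2.INTER_CUBIC)
cv2.imwrite("pics/d1.png",np.hstack([A,B]))
```

```text
[0.43188338 0.26443286 0.30453268]
```

View pics/d1.png

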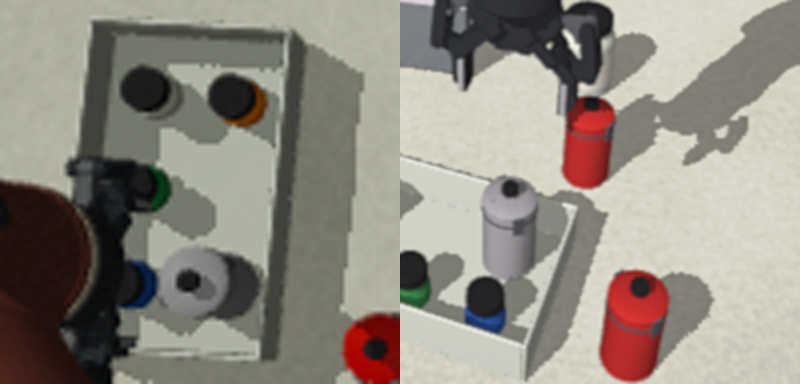

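Emit:
{"name": "send_rows", "arguments": {"deltas": [[0,0,0,0,1],[0,0,0.02,0,1],[0,0,0.03,0,1],[0,0,0.03,0,1],[0,0,0.02,0,1],[0,0,0,0,1],[0,0,0,0,1],[0,0,0,0,1]]}}

```text
time_s: 4.9
tcp_pos: [0.435, 0.2585, 0.205]
tool_rot: [[0.085, 0.996, 0.002], [0.996, -0.085, 0.0], [0.001, 0.002, -1.0]]
ft_force: [-0.2, -0.4, 0.0]
opening: 1.002
finger_force: 0.0
```

Run:
```python
from h import *
a=camera("top");b=camera("side");s=get_state();print(s["tcp_pos"])
A=cv2.resize(a[180:256,105:185],(400,380),interpolation=cv2.INTER_CUBIC)
B=cv2.resize(b[230:335,200:310],(400,382),interpolation=cv2.INTER_CUBIC)[:380]
cv2.imwrite("pics/d2.png",np.hstack([A,B]))
x=s["tcp_pos"];print(proj("top",[x+[0,0,-.06]]),proj("side",[x+[0,0,-.06]]),proj("side",[[.4345,.2585,.112]]))
```

```text
[0.43477368 0.25861544 0.2046849 ]
[[148.76804372 230.02171734]] [[255.05551773 273.34918496]] [[254.99211546 284.57366794]]
```

View pics/d2.png

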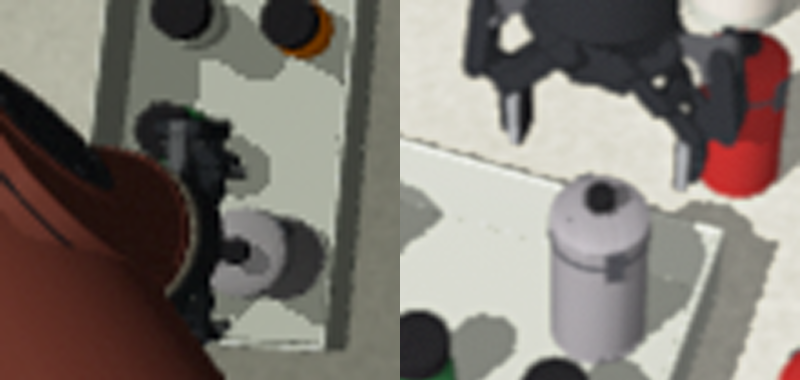

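Tips straddle the pot symmetrically: in the crop their midpoint is at about x=601 and the knob at 600. Now I'll descend and close.

Emit:
{"name": "send_rows", "arguments": {"deltas": [[0,0,0.015,0,1],[0,0,0.02,0,1],[0,0,0.02,0,1],[0,0,0.018,0,1],[0,0,0,0,1],[0,0,0,0,0.5],[0,0,0,0,-0.2],[0,0,0,0,-1]], "force": 50}}

```text
time_s: 6.0
tcp_pos: [0.435, 0.2589, 0.1319]
tool_rot: [[0.084, 0.996, 0.002], [0.996, -0.084, 0.001], [0.001, 0.002, -1.0]]
ft_force: [-1.0, -0.3, 4.8]
opening: 0.642
finger_force: 53.0
```

Emit:
{"name": "send_rows", "arguments": {"deltas": [[0,0,0,0,-1],[0,0,0,0,-1],[0,0,0,0,-1],[0,0,-0.005,0,-1],[0,0,-0.01,0,-1],[0,0,-0.01,0,-1],[0,0,-0.005,0,-1],[0,0,0,0,-1]]}}

```text
time_s: 7.0
tcp_pos: [0.4346, 0.2586, 0.1614]
tool_rot: [[0.084, 0.996, 0.001], [0.996, -0.084, 0.0], [0.0, 0.001, -1.0]]
ft_force: [0.1, 0.2, -2.5]
opening: 0.647
finger_force: 53.3
```

Emit:
{"name": "send_rows", "arguments": {"deltas": [[0,0,-0.012,0,-1],[0,0,-0.02,0,-1],[0,0,-0.025,0,-1],[0,0,-0.025,0,-1],[0,0,-0.025,0,-1],[0,0,-0.025,0,-1],[0,0,-0.012,0,-1],[0,0,0,0,-1]]}}

```text
time_s: 8.0
tcp_pos: [0.4346, 0.2588, 0.3059]
tool_rot: [[0.084, 0.996, 0.002], [0.996, -0.084, 0.0], [0.001, 0.002, -1.0]]
ft_force: [-0.4, -0.4, -3.1]
opening: 0.642
finger_force: 53.4
```

Emit:
{"name": "send_rows", "arguments": {"deltas": [[-0.015,0.01,0,0,-1],[-0.03,0.0195,0,0,-1],[-0.03,0.0195,0,0,-1],[-0.03,0.0195,0,0,-1],[-0.03,0.0195,0,0,-1],[-0.03,0.0195,0,0,-1],[-0.03,0.0195,0,0,-1],[-0.03,0.0195,0,0,-1]]}}

```text
time_s: 9.0
tcp_pos: [0.5615, 0.0209, 0.3037]
tool_rot: [[0.084, 0.996, -0.002], [0.996, -0.084, 0.0], [-0.0, -0.002, -1.0]]
ft_force: [0.3, -0.7, -2.2]
opening: 0.645
finger_force: 53.4
```

Emit:
{"name": "send_rows", "arguments": {"deltas": [[-0.03,0.0195,0,0,-1],[-0.03,0.0195,0,0,-1],[-0.03,0.0195,0,0,-1],[-0.03,0.0195,0,0,-1],[-0.02,0.012,0,0,-1],[-0.0095,0.006,0,0,-1],[0,0,0,0,-1],[0,0,0,0,-1]]}}

```text
time_s: 10.0
tcp_pos: [0.6443, -0.1334, 0.3051]
tool_rot: [[0.082, 0.997, 0.0], [0.997, -0.082, 0.001], [0.001, -0.0, -1.0]]
ft_force: [-0.1, 0.2, -1.9]
opening: 0.646
finger_force: 53.5
```

Run:
```python
from h import *
a=camera("top");b=camera("side");print(get_state()["tcp_pos"])
A=cv2.resize(a[100:200,215:345],(400,308),interpolation=cv2.INTER_CUBIC)
B=cv2.resize(b[50:230,150:330],(400,400),interpolation=cv2.INTER_CUBIC)
cv2.imwrite("pics/d3.png",np.hstack([np.vstack([A,np.zeros((92,400,3),np.uint8)]),B]))
```

```text
[ 0.64435945 -0.13367124  0.30528881]
```

View pics/d3.png

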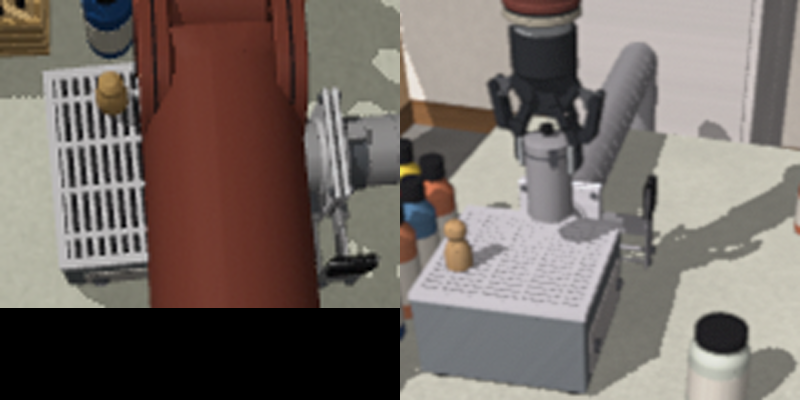

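The pot hangs upright over the grille's right-near part, clear of the doll at (457,245) in the side crop. Lowering now.

Emit:
{"name": "send_rows", "arguments": {"deltas": [[0,0,0.01,0,-1],[0,0,0.012,0,-1],[0,0,0.01,0,-1],[0,0,0.006,0,-1],[0,0,0.003,0,-1],[0,0,0.001,0,-1],[0,0,0,0,-1],[0,0,0,0,-1]]}}

```text
time_s: 11.1
tcp_pos: [0.6446, -0.135, 0.2633]
tool_rot: [[0.084, 0.996, 0.0], [0.996, -0.084, -0.0], [-0.0, 0.0, -1.0]]
ft_force: [-1.2, 0.4, -1.8]
opening: 0.64
finger_force: 53.5
```

Emit:
{"name": "send_rows", "arguments": {"deltas": [[0,0,0.001,0,-1],[0,0,0.001,0,-1],[0,0,0.001,0,-1],[0,0,0.001,0,-1],[0,0,0,0,-1],[0,0,0,0,-1],[0,0,0,0,-1],[0,0,0,0,-1]]}}

```text
time_s: 12.1
tcp_pos: [0.6445, -0.135, 0.259]
tool_rot: [[0.084, 0.996, 0.0], [0.996, -0.084, 0.0], [0.0, 0.0, -1.0]]
ft_force: [0.3, 0.0, -1.9]
opening: 0.646
finger_force: 53.5
```

Emit:
{"name": "send_rows", "arguments": {"deltas": [[0,0,0.001,0,-1],[0,0,0,0,-1],[0,0,0.001,0,-1],[0,0,0,0,-1],[0,0,0,0,-1],[0,0,0,0,-1],[0,0,0,0,-1],[0,0,0,0,-1]]}}

```text
time_s: 13.1
tcp_pos: [0.6445, -0.1351, 0.258]
tool_rot: [[0.084, 0.996, 0.001], [0.996, -0.084, -0.0], [-0.0, 0.001, -1.0]]
ft_force: [-3.6, 0.1, 5.2]
opening: 0.644
finger_force: 54.3
```

Contact (Fz went from −1.9 to +5.2 N). Releasing gently.

Emit:
{"name": "send_rows", "arguments": {"deltas": [[0,0,0,0,0.3],[0,0,0,0,0.35],[0,0,0,0,0.5],[0,0,0,0,0.7],[0,0,0,0,1],[0,0,0,0,1],[0,0,0,0,1],[0,0,0,0,1]]}}

```text
time_s: 14.1
tcp_pos: [0.6445, -0.135, 0.2569]
tool_rot: [[0.084, 0.996, -0.0], [0.996, -0.084, 0.0], [0.0, -0.0, -1.0]]
ft_force: [0.0, 0.0, 0.3]
opening: 1.001
finger_force: 0.0
```

Emit:
{"name": "send_rows", "arguments": {"deltas": [[0,0,0,0,1],[0,0,-0.01,0,1],[0,0,-0.02,0,1],[0,0,-0.025,0,1],[0,0,-0.025,0,1],[0,0,-0.03,0,1],[0,0,-0.02,0,1],[0,0,0,0,1]]}}

```text
time_s: 15.1
tcp_pos: [0.645, -0.1348, 0.3901]
tool_rot: [[0.084, 0.996, 0.004], [0.996, -0.084, -0.001], [-0.0, 0.004, -1.0]]
ft_force: [0.5, 0.9, 0.2]
opening: 1.002
finger_force: 0.0
```

Emit:
{"name": "send_rows", "arguments": {"deltas": [[-0.015,-0.006,0,0,1],[-0.03,-0.013,0,0,1],[-0.035,-0.015,0,0,1],[-0.035,-0.015,0,0,1],[-0.03,-0.013,0,0,1],[-0.02,-0.008,0,0,1],[-0.005,-0.002,0,0,1],[0,0,0,-9.1,1]]}}

```text
time_s: 16.1
tcp_pos: [0.5586, -0.2979, 0.3866]
tool_rot: [[-0.078, 0.997, -0.0], [0.997, 0.078, 0.001], [0.001, -0.0, -1.0]]
ft_force: [0.7, -0.2, -0.8]
opening: 0.999
finger_force: 0.0
```

Run:
```python
from h import *
a=camera("top");b=camera("side");s=get_state();print(s["tcp_pos"],s["tool_rot"].round(3).tolist())
A=cv2.resize(a[105:205,215:345],(400,308),interpolation=cv2.INTER_CUBIC)
B=cv2.resize(b[80:200,180:300],(400,400),interpolation=cv2.INTER_CUBIC)
cv2.imwrite("pics/d4.png",np.hstack([np.vstack([A,np.zeros((92,400,3),np.uint8)]),B]))
print(proj("side",[s["tcp_pos"]-[0,0,.06],[.5589,-.2984,.156],[.5589,-.2984,.108],[.6445,-.135,.246]]))
for n in("side","top"):
  for q in cut_out("brush_pot_mid",n)+cut_out("gate_grip",n): ys,xs=np.nonzero(q["pixels"]);print(n,q["confidence"],q["point"],xs.min(),xs.max(),ys.min(),ys.max())
```

```text
[ 0.55892146 -0.29719362  0.38668208] [[-0.078, 0.997, -0.0], [0.997, 0.078, 0.001], [0.001, 0.0, -1.0]]
[[263.94901118  73.82330829]
 [262.60994568 128.38315818]
 [262.24314714 142.21889868]
 [216.81560762 121.98920234]]
side 0.98 [290.4, 261.5] 280 307 238 284
side 0.96 [214.7, 141.0] 207 228 122 164
side 0.58 [316.3, 350.8] 299 333 325 380
top 0.98 [274.7, 152.1] 267 286 143 167
top 0.96 [133.7, 271.2] 120 147 265 283
top 0.69 [204.8, 249.8] 191 212 238 255
top 0.76 [323.9, 184.5] 317 337 167 193
```

View pics/d4.png

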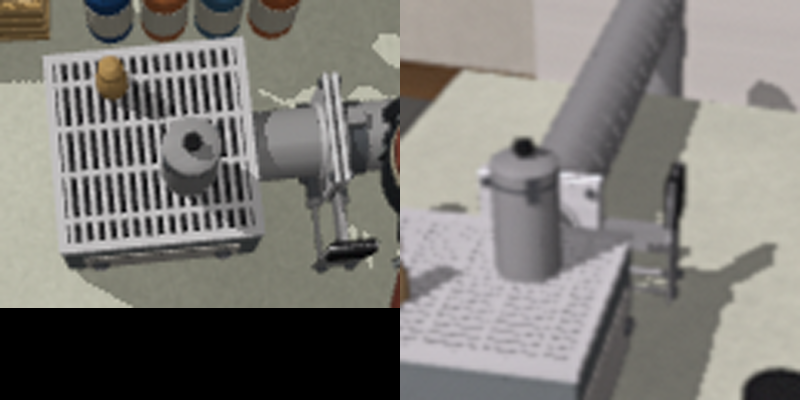

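Pot upright and released on the grille (top ~(275,150), side ~(215,141)); doll untouched; grip at side (262,129–143), matching my estimate. Going down over the grip with the fingers half open.

Emit:
{"name": "send_rows", "arguments": {"deltas": [[0,-0.001,0.015,0,0],[0,0,0.03,0,0],[0,0,0.03,0,0],[0,0,0.03,0,0],[0,0,0.025,0,0],[0,0,0.01,0,0],[0,0,0,0,0],[0,0,0,0,0]]}}

```text
time_s: 17.4
tcp_pos: [0.5579, -0.2985, 0.248]
tool_rot: [[-0.074, 0.997, 0.001], [0.997, 0.074, -0.001], [-0.001, 0.001, -1.0]]
ft_force: [-0.1, -0.1, 0.4]
opening: 0.499
finger_force: 0.0
```

Run:
```python
from h import *
b=camera("side");s=get_state();print(s["tcp_pos"],s["opening"])
cv2.imwrite("pics/d5.png",cv2.resize(b[80:180,200:310],(660,600),interpolation=cv2.INTER_CUBIC))
```

```text
[ 0.55790287 -0.29858213  0.24808068] 0.5005268329145598
```

View pics/d5.png

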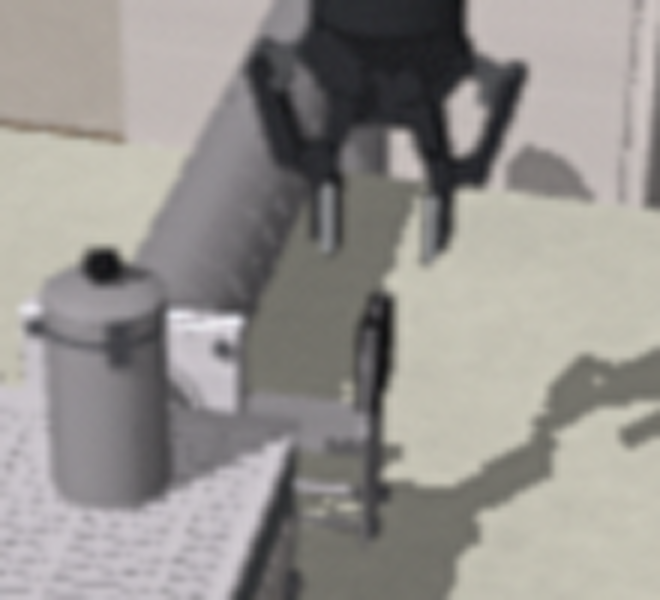

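Finger midpoint ~x=380 vs grip ~377: well centred. Lower and close.

Emit:
{"name": "send_rows", "arguments": {"deltas": [[0,0,0.01,0,0],[0,0,0.015,0,0],[0,0,0.018,0,0],[0,0,0.012,0,0],[0,0,0.006,0,0],[0,0,0,0,0],[0,0,0,0,0],[0,0,0,0,0]], "force": 60}}

```text
time_s: 18.45
tcp_pos: [0.5577, -0.2986, 0.1865]
tool_rot: [[-0.074, 0.997, 0.001], [0.997, 0.074, -0.0], [-0.001, 0.001, -1.0]]
ft_force: [-1.0, 0.5, -0.0]
opening: 0.5
finger_force: 0.0
```

Emit:
{"name": "send_rows", "arguments": {"deltas": [[0,0,0,0,-0.3],[0,0,0,0,-0.5],[0,0,0,0,-0.6],[0,0,0,0,-1],[0,0,0,0,-1],[0,0,0,0,-1],[0,0,0,0,-1],[0,0,0,0,-1]]}}

```text
time_s: 19.45
tcp_pos: [0.5582, -0.2984, 0.1863]
tool_rot: [[-0.075, 0.997, 0.002], [0.997, 0.075, -0.0], [-0.0, 0.002, -1.0]]
ft_force: [5.3, -0.3, 0.1]
opening: 0.158
finger_force: 59.1
```

Emit:
{"name": "send_rows", "arguments": {"deltas": [[0,-0.003,0,0,-1],[0,-0.005,0,0,-1],[0,-0.006,0,0,-1],[0,-0.006,0,0,-1],[0,-0.006,0,0,-1],[0,-0.005,0,0,-1],[0,-0.003,0,0,-1],[0,-0.002,0,0,-1]]}}

```text
time_s: 20.45
tcp_pos: [0.5231, -0.3008, 0.1863]
tool_rot: [[-0.075, 0.997, 0.004], [0.997, 0.075, -0.0], [-0.0, 0.004, -1.0]]
ft_force: [10.8, -0.5, -4.8]
opening: 0.152
finger_force: 58.7
```

Emit:
{"name": "send_rows", "arguments": {"deltas": [[0,0,0,0,-1],[0,0,0,0,-1],[0,0,0,0,-1],[0,0,0,0,-1],[0,0,0,0,-1],[0,0,0,0,-1],[0,0,0,0,-1],[0,0,0,0,-1]]}}

```text
time_s: 21.45
tcp_pos: [0.523, -0.3009, 0.1863]
tool_rot: [[-0.075, 0.997, 0.003], [0.997, 0.075, -0.0], [-0.0, 0.003, -1.0]]
ft_force: [8.0, -0.6, -4.2]
opening: 0.159
finger_force: 58.9
```

Run:
```python
from h import *
b=camera("side");s=get_state();print(s["tcp_pos"],s["opening"],s["ft_force"],s["finger_force"])
o=np.load("side.npy")
z=lambda i:cv2.resize(i[100:190,195:295],(400,360),interpolation=cv2.INTER_CUBIC)
cv2.imwrite("pics/d6.png",np.hstack([z(o),z(b)]))
g=np.array([.5589,-.2984]);d=np.array([.997,.075])
for k in(0,.028,.036,.044):print(k,proj("side",[np.r_[g-k*d,.09]]).round(1))
```

```text
[ 0.52303202 -0.30086917  0.18629775] 0.1524508779244172 [ 9.55094877 -0.0168687  -3.20884836] 58.8564795255661
0 [[262.1 147.3]]
0.028 [[271.  148.2]]
0.036 [[273.5 148.5]]
0.044 [[276.1 148.7]]
```

View pics/d6.png

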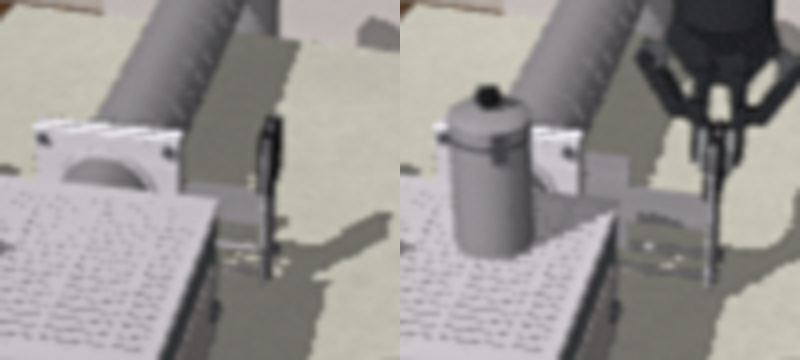

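Plate moved about 11 px in the side picture, which is about 35 mm; the spring force is about 9.5 N, and the TCP travelled 35 mm. The pot stands upright and free, so I'm handing in.

```bash
python3 -c "
from bench import *
print(hand_in())"
```

```text
the job is handed in; nothing more can be done
None
```

The steel pot stands upright on the grille, clear of the doll, and the arm is holding the gate about 35 mm open (half is 36 mm); the job is handed in, but no verdict came back.

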